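# Hold the brow template flush on the sloped practice board

### The job

Pick up the brow template (the grey metal plate with the arched window and the tall black grip), tilt it to the slope of the practice board and lay it gently flush on the skin, grip side up-slope and square to the board, so that the whole printed brow shows in the middle of the window. Finish while holding it there, still gripped and pressed down lightly but firmly enough for a trainee to trace along it: do not let go. Leave the board's slope and the other things as they are.

Things in the scene. Friction and masses are not known exactly. Their poses are not given: they have to be found in the camera images.
- template_grip (a point): Centre of the brow template's upright black grip: flat-sided block, 36 (x) by 14 (y) mm, from 4 to 48 mm above the plate's underside; pinch it across 14 mm. This point is 26 mm above the underside. The template: loose 0.13 kg grey aluminium plate, 80 (x) by 110 (y) by 4 mm, starts flat on the table, grip up. Axes: z out of the plate on the grip side, x from window towards grip, y along its length
- template_window (a point): Middle of the template's arched window, on the plate's underside, 18 mm from the plate's centre; axes as template_grip, which lies 35 mm along +x and 26 mm along +z of it. Window 78 mm long (y), 24 mm high, arched towards +x (12 mm between crown and ends)
- brow (a point): Middle of the dark brow printed on the practice skin, on its surface: 60 mm long, up to 6 mm wide, arched up-slope like the window. Axes: z out of the sloping face, x up the slope, y level along the face. Skin flat and firm, 200 mm wide (y), reaching 57 mm down-slope and 94 mm up-slope of here, where a clamp bar stands 4 mm proud of it; a ledge 4 mm proud lies 76 mm down-slope
- board: Tilting white board (215 x 250 x 10 mm) under the skin, hinged along its low edge, nearest the robot, on a heavy fixed stand (base 220 x 270 mm). Origin mid-hinge, 22 mm above the table; axes as brow, which lies at x 82, z 14 mm. Slope varies, 11 to 32 degrees from level; clamps hold it stiffly up to 40 N. Steel arcs at its sides, 134 mm from the middle, rise to 140 mm above the table
- pump_bottle: Bystander: clear pump bottle with amber fill and white pump head, 50 mm across, 176 mm tall; origin under its centre.
- cleanser: Bystander: tall bottle with white cap and red label, 60 mm across, 190 mm tall; origin under its centre.
- dropper: Bystander: small white dropper bottle with black tip, 26 mm across, 68 mm tall, standing in mid-table; origin under its centre.
- pigment_block: Bystander: clear square pigment block 36 x 36 x 14 mm lying near the brow template; origin under its centre.
- pen_tool: Bystander: pen-shaped hand tool lying flat, 125 mm long along its x, 9 mm thick; origin under its centre.
- small_template: Bystander: small plain plate 45 x 60 x 4 mm with a low round knob (25 mm high in all) and no window; not the brow template; origin under its centre.
Things that resemble listed ones, but are neither listed nor needed, are in the scene too. What is shaped like the part that bears template_grip but blue is not meant.

How it is judged:
By the outcome, as a careful person would: the job done as asked, in the order asked, and still so for the second after the job is handed in, while the arm keeps its last pose, push and grip.
It also fails if it takes over 48 s, if anything falls off the work surface, if the arm or the gripper's body presses on something with over 40 N, if the wrist force passes 120 N, or if a joint passes its speed limit or range.

### The arm

A 7-joint arm with a two-finger parallel gripper is mounted at the origin on the work surface. World frame = base frame: x ahead of the robot, y to its left, z up, the work surface at z = 0. Lengths are in m, angles in rad, forces in N, time in s.
With the tool pointing down it reaches from about 0.35 to 0.775 m from the base axis. Payload 3.1 kg.
Tool frame: the origin (TCP) lies between the finger pads; the fingertips stand 11 mm ahead of it and the grasp point (between the pads) lies 8 mm behind it; z points along the fingers, y is the line along which they close (so a half turn about z gives the same grasp; the last joint's range is limited). The gripper opens to 85 mm and grips with 20 to 120 N. Pads are 22 mm wide; open, the fingers measure 114 mm over their backs; the gripper's body (76 mm by 85 mm) begins 54 mm behind the grasp point. The pads swing forward as they close: fully open they stand 13 mm farther back than shut.
Start: joints at [-1.188, 0.311, 0.014, 1.512, -0.004, 1.319, -0.027], TCP at [0.227, 0.501, 0.203] pointing down, gripper open.
Joint ranges: [-2.7, 2.7], [-0.3, 1.91], [-1.27, 1.3], [0.12, 2.57], [-1.44, 4.58], [0.2, 2.03], [-3.05, 3.05]. Speed limits (rad/s): [2.79, 2.79, 3.14, 3.14, 3.14, 3.14, 3.14].

### API

Orientations are given as a rotation vector (axis times angle).
In Python, from station import status, imaging, robot, spotter gives the robot as it stands.
- The arm moves only by the tool move_arm, never from a script. Its argument "steps" is a list that holds one entry, the list of rows, each a list of 5 numbers: the shift along the tool's x, y, z in cm, then the turn about the tool's z in rad, then the opening in per cent of the stroke, from 0 (shut) to 100 (fully open). In form: [[[dx, dy, dz, roll, fingers], ...]]. A call has 1 to 20 rows; each row is the pose to reach, as a shift and turn from the pose commanded when the call began, along the tool's axes at that moment; what a row does not reach only later rows make up. A row lasts 1/8 s, in which the tool goes at most 62.5 mm and 10.7 degrees, less where a joint would pass 70% of its speed; a pose out of reach is approached as far as the arm can. A call with a gripper value outside its range is refused whole. The fingers move at their own pace and stop on an object; "grip_force" is the grip in N (left out, the last holds). Time passes only in rows, so rows that repeat a pose let the fingers close. It gives the time, the measured TCP pose, the force, the opening and the grip force at its end, in the units of the state.
- status.get_state(): the state, without advancing time (a new reading comes with each control period).
- imaging.capture(name): name is "side" or "top" or "wrist"; returns a dict with "img" (400x640x3 uint8, blue, green, red), "depth" (400x640 float32, m along the optical axis (not along the pixel's ray), 0 where there is no reading), "mtx" (3x3 intrinsics, pixels), "position" and "rotation" of the camera in the world; the wrist camera has in their place "T_tool_cam" (4x4, takes a point from camera to tool coordinates, whose origin is the TCP and whose axes are the flange's). Camera axes: x right, y up, looking along -z (the intrinsics and any distortion apply to the point x, -y, -z); pixel columns grow to the right and rows downward; lengths in m; the calibration is good to about 2 mm. A picture is of the moment at which its call begins: read the wrist's pose just before it.
- robot.close_job(): hands the job in; it is judged then, once.
Trained networks look in the newest picture that a camera, given by its name, has taken for a name from the list of things; names that differ only in an ending like _2 or _b are one class to them, and where a whole thing is asked for, a point or a joint stands for the part that bears it (a point fixed in the world has none). Each returns a list of dicts, best first, with "score" (0 to 1); they miss things now and then, are a little off and sometimes report something else, mostly with a low value. They report only what shows in the picture. A call takes as long as a camera call. They do not tell look-alikes from the thing itself.
- spotter.find_in(name, camera): "point" ([x, y, z] in m, in world coordinates, good to about 4 mm: the middle of the surface that is visible of it).
- spotter.spot_point(name, camera): "point" ([x, y, z] in m, in world coordinates, good to about 4 mm: a listed point, or the origin of a listed thing).
The state is a dict: "time_s": time; "joint_positions": joint angles; "dq": joint speeds; "joint_torque": joint torques, N m; "position": TCP position; "tcp_rot": TCP orientation; "wrist_force": force on the tool from outside, world axes, zero at the start; "torque": the same for the moment, N m; "finger_gap": finger opening in m; "gripper_force": force on a finger pad.
Only numpy, scipy, OpenCV 4.12 (cv2) and the standard library are available. Lean on these libraries where they do the work, as an engineer would, in place of code of your own. Each camera call takes 0.05 s, during which the arm holds its last target. There are 200 camera calls.

## Working session

There is one attempt and no reset: what is moved stays moved. The work goes in short steps, Python scripts to look and compute and a tool call to move; the robot and the scene stay as the last step left them, time stands still between calls to the robot, and variables do not carry over. Pictures are saved under pics/ and viewed, at most 10 in all, crops included, and the job is handed in when it is done.

Besides the shell and the picture viewer there is one more tool, called by a JSON object that holds its "method" and its "body". move_arm: Moves the arm, as the interface text tells. Its arguments: {"type":"object","properties":{"steps":{"type":"array"},"grip_force":{"type":"number"}},"required":["steps"]}

```bash
ls; mkdir -p pics
cat > h.py <<'E'
import numpy as np, cv2
from scipy.spatial.transform import Rotation as R
from station import status, imaging, robot, spotter
E
python3 - <<'E'
from h import *
s=status.get_state(); print(s)
for c in ["top","side"]:
    d=imaging.capture(c); cv2.imwrite(f"pics/{c}0.png",d["img"]); np.savez(f"{c}0.npz",**{k:v for k,v in d.items()})
    print(c,np.round(d["position"],3),np.round(d["rotation"],3).tolist(),np.round(d["mtx"],1).tolist(), [k for k in d])
    for n in ["template_grip","template_window","brow","board","pump_bottle","cleanser","dropper","pigment_block","pen_tool","small_template"]:
        print(n,[(np.round(r["point"],3).tolist(),round(r["score"],2)) for r in spotter.spot_point(n,c)[:3]])
E
```

```text
pics
{'time_s': 0.0, 'joint_positions': array([-1.18772444,  0.31173643,  0.01398656,  1.51305844, -0.00439725,
        1.3192086 , -0.02719647]), 'dq': array([ 0.00087586, -0.00074277, -0.00070332, -0.00019132, -0.00193371,
       -0.00039884, -0.00027769]), 'joint_torque': array([ 1.13779680e-05, -3.79910409e+01,  1.45943253e-01, -2.30584860e+01,
        1.22045015e-02,  1.36952117e-02,  1.61669402e-05]), 'position': array([0.22632204, 0.50039721, 0.20191469]), 'tcp_rot': array([-0.66200706, -3.0706338 ,  0.00368364]), 'wrist_force': array([-0.33590187, -0.03639069,  0.2830587 ]), 'torque': array([ 0.00303142, -0.01969588, -0.01147742]), 'gripper_force': 0.0, 'finger_gap': 0.08549561367879403}
top [ 0.342 -0.005  1.514] [0.1, -0.087, -1.563] [[445.6, 0.0, 316.6], [0.0, 445.6, 193.9], [0.0, 0.0, 1.0]] ['img', 'depth', 'mtx', 'position', 'rotation']
template_grip [([0.552, -0.184, 0.028], 0.89), ([0.589, -0.371, 0.027], 0.87), ([0.355, -0.189, 0.023], 0.69)]
template_window [([0.614, -0.341, 0.0], 0.95), ([0.368, -0.216, 0.002], 0.91), ([0.515, -0.175, 0.001], 0.87)]
brow [([0.502, 0
[... 368 characters left out ...]
l_template []
side [ 0.104 -0.733  0.842] [0.825, -0.21, -0.506] [[390.6, 0.0, 315.3], [0.0, 390.6, 194.6], [0.0, 0.0, 1.0]] ['img', 'depth', 'mtx', 'position', 'rotation']
template_grip [([0.556, -0.186, 0.028], 0.84), ([0.356, -0.181, 0.026], 0.8), ([0.59, -0.364, 0.025], 0.59)]
template_window [([0.516, -0.176, 0.001], 0.91), ([0.616, -0.343, -0.001], 0.86), ([0.368, -0.215, 0.003], 0.74)]
brow [([0.5, 0.241, 0.055], 0.63)]
board [([0.427, 0.253, 0.024], 0.64)]
pump_bottle [([0.483, 0.494, 0.003], 0.78)]
cleanser [([0.511, -0.512, 0.002], 0.74)]
dropper [([0.479, 0.009, -0.004], 0.56)]
pigment_block [([0.623, -0.218, -0.0], 0.71)]
pen_tool [([0.661, 0.005, 0.001], 0.56)]
small_template []
```

View pics/top0.png

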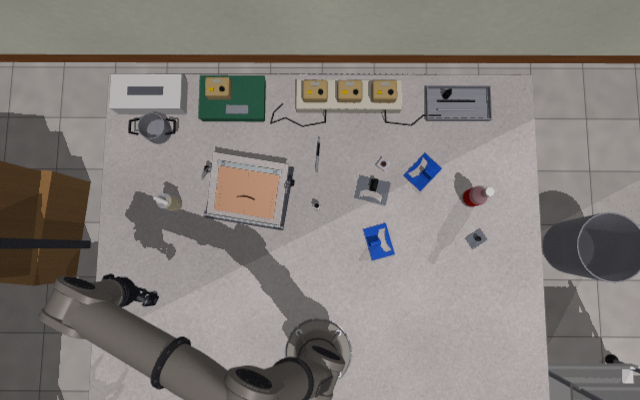

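View pics/side0.png

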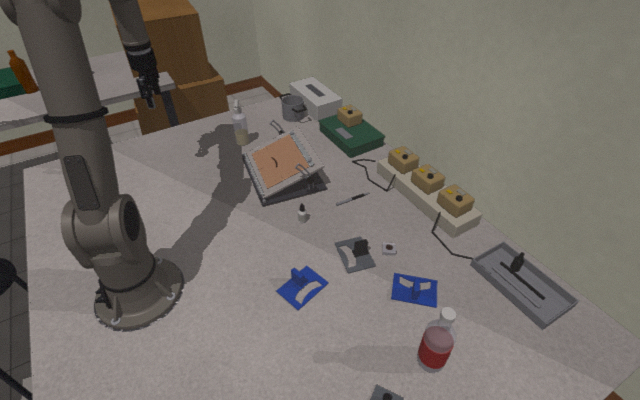

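The top image shows these candidates for the template:
- A grey plate with a black grip at (373,189).
- Two blue look-alikes at (422,171) and (379,241).
- A small knob plate at (477,239).
- A tool in the grey tray at (457,103).

By the description I choose the grey one at (373,189), at world coordinates of about (0.553, -0.185). I'll check it in a crop and fit the board.

```bash
cat >> h.py <<'E'
def cloud(d, s=None):
    h,w=d["depth"].shape; v,u=np.mgrid[0:h,0:w]; K=d["mtx"]; z=d["depth"]
    P=np.stack([(u-K[0,2])/K[0,0]*z, -(v-K[1,2])/K[1,1]*z, -z],-1)
    if "T_tool_cam" in d:
        T=d["T_tool_cam"]; P=P@T[:3,:3].T+T[:3,3]; return P@R.from_rotvec(s["tcp_rot"]).as_matrix().T+s["position"]
    return P@R.from_rotvec(d["rotation"]).as_matrix().T+d["position"]
def planefit(p):
    for _ in range(4):
        c=p.mean(0); n=np.linalg.svd(p-c,full_matrices=False)[2][2]; n*=np.sign(n[2]); r=(p-c)@n
        p=p[np.abs(r)<max(2*r.std(),1e-4)]
    return c,n,r.std()
def board(d,s=None,near=(0.5,0.24)):
    P=cloud(d,s); img=d["img"].astype(int); ok=(d["depth"]>0)&(np.hypot(P[...,0]-near[0],P[...,1]-near[1])<.16)
    skin=ok&(img[...,2]-img[...,0]>45)&(img[...,2]>120)
    c,n,e=planefit(P[skin])
    x=np.array([0,0,1])-n[2]*n; x/=np.linalg.norm(x); y=np.cross(n,x)
    q=(P-c)@np.stack([x,y,n],1)
    sk=cv2.minAreaRect(q[skin][:,:2].astype(np.float32))
    dark=ok&(img.sum(-1)<250)&(np.abs(q[...,2])<.006)
    m=cv2.morphologyEx(skin.astype(np.uint8),cv2.MORPH_CLOSE,np.ones((15,15)))
    hull=np.zeros_like(m); cv2.fillConvexPoly(hull,cv2.convexHull(np.argwhere(cv2.morphologyEx(skin.astype(np.uint8),cv2.MORPH_OPEN,np.ones((5,5))))[:,::-1].astype(np.int32)),1)
    hull=cv2.erode(hull,np.ones((9,9))); dark&=hull>0
    b=q[dark]
    return dict(c=c,n=n,x=x,y=y,e=e,slope=np.degrees(np.arccos(n[2])),yaw=np.degrees(np.arctan2(x[1],x[0])),rect=sk,nd=len(b),
      bx=(b[:,0].min(),b[:,0].max()) if len(b) else 0,by=(b[:,1].min(),b[:,1].max()) if len(b) else 0,b=b)
def axes(s): return R.from_rotvec(s["tcp_rot"]).as_matrix()
E
python3 - <<'E'
from h import *
ims=[]
for c in ["top","side"]:
    d=dict(np.load(f"{c}0.npz")); r=board(d); b=r.pop("b")
    print(c,{k:np.round(v,4) if not isinstance(v,tuple) else v for k,v in r.items()})
    if len(b): m=[(b[:,0].min()+b[:,0].max())/2,(b[:,1].min()+b[:,1].max())/2]; print("brow",r["c"]+m[0]*r["x"]+m[1]*r["y"])
    u,v=(373,189) if c=="top" else (354,254)
    ims.append(cv2.resize(d["img"][v-40:v+40,u-40:u+40],(400,400),interpolation=cv2.INTER_CUBIC))
cv2.imwrite("pics/crop.png",np.hstack(ims))
print(np.round(axes(status.get_state()),3)); print(imaging.capture("wrist")["T_tool_cam"].round(3))
E
```

```text
top {'c': array([0.5196, 0.2385, 0.0666]), 'n': array([-0.306 ,  0.0488,  0.9508]), 'x': array([ 0.9389, -0.1498,  0.3099]), 'y': array([0.1575, 0.9875, 0.    ]), 'e': np.float64(0.0024), 'slope': np.float64(18.051), 'yaw': np.float64(-9.0636), 'rect': ((-0.0007192492485046387, 0.000434093177318573), (0.20002003014087677, 0.14886604249477386), 89.78626251220703), 'nd': np.int64(19), 'bx': (np.float64(-0.019664426855982964), np.float64(-0.010439920635334905)), 'by': (np.float64(-0.025502931112436397), np.float64(0.01772211749446364))}
brow [0.5048356  0.23694592 0.06189818]
side {'c': array([0.5185, 0.2328, 0.0667]), 'n': array([-0.3043,  0.0503,  0.9512]), 'x': array([ 0.9385, -0.1551,  0.3084]), 'y': array([ 0.163 ,  0.9866, -0.    ]), 'e': np.float64(0.0013), 'slope': np.float64(17.9645), 'yaw': np.float64(-9.3815), 'rect': ((0.0008696690201759338, 0.002976037561893463), (0.20223543047904968, 0.1475440263748169), 89.623291015625), 'nd': np.int64(18), 'bx': (np.float64(-0.016727830574585184), np.float64(-0.009147910921420761)), 'by': (np.float64(-0.022958247854652607), np.float64(0.03411308022839964))}
brow [0.5072773  0.24027866 0.06268366]
[[-0.911  0.412 -0.   ]
 [ 0.412  0.911 -0.   ]
 [-0.    -0.    -1.   ]]
[[-0.     0.965  0.264  0.067]
 [ 1.     0.    -0.    -0.   ]
 [-0.     0.264 -0.965 -0.172]
 [ 0.     0.     0.     1.   ]]
```

View pics/crop.png

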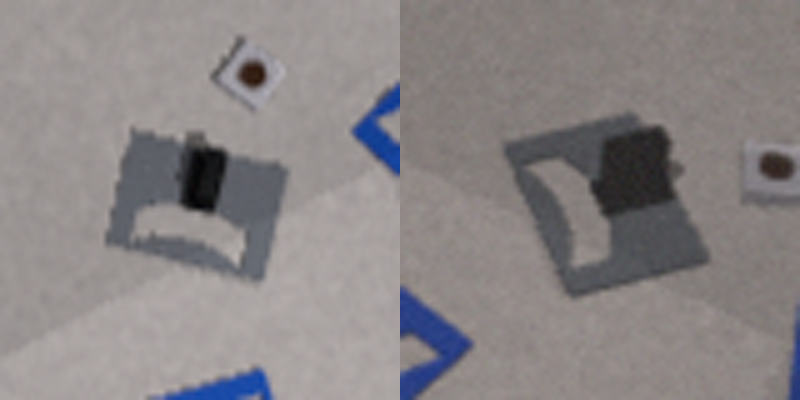

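The crop confirms it: grey plate, arched window and tall black grip. The clear pigment block sits next to it. I'll take a wrist look at the board first.

{"method": "move_arm", "body": {"steps": [[[-4, -1.5, -3, 0, 100], [-10, -3.5, -4.7, -0.05, 100], [-16, -6, -4.7, -0.1, 100], [-22, -8, -4.7, -0.15, 100], [-28, -10, -4.7, -0.2, 100], [-33, -12, -4.7, -0.24, 100], [-35.6, -12.5, -4.7, -0.263, 100], [-35.6, -12.5, -4.7, -0.263, 100], [-35.6, -12.5, -4.7, -0.263, 100], [-35.6, -12.5, -4.7, -0.263, 100]]]}}

```text
time_s: 2.4
position: [0.4982, 0.2425, 0.2501]
tcp_rot: [-0.248, -3.131, -0.001]
wrist_force: [-0.8, -0.6, 0.1]
finger_gap: 0.0854
gripper_force: 0.0
```

Run:
```python
from h import *
s=status.get_state(); d=imaging.capture("wrist"); cv2.imwrite("pics/w1.png",d["img"]); np.savez("w1.npz",**d,tcp_rot=s["tcp_rot"],pos=s["position"])
print(s["time_s"],s["position"].round(4),axes(s).round(3).tolist())
r=board(d,s); b=r.pop("b"); print(r)
m=[(b[:,0].min()+b[:,0].max())/2,(b[:,1].min()+b[:,1].max())/2]; print("brow",r["c"]+m[0]*r["x"]+m[1]*r["y"])
print(spotter.spot_point("brow","wrist"))
```

```text
2.4 [0.4982 0.2425 0.2501] [[-0.988, 0.158, -0.001], [0.158, 0.988, 0.001], [0.001, 0.001, -1.0]]
{'c': array([0.51677584, 0.2281943 , 0.06690041]), 'n': array([-0.30402124,  0.04882368,  0.95141333]), 'x': array([ 0.93937713, -0.15085738,  0.30791666]), 'y': array([ 1.58561342e-01,  9.87349128e-01, -6.93889390e-18]), 'e': np.float64(0.0005953618042487788), 'slope': np.float64(17.933723410685808), 'yaw': np.float64(-9.123401258494331), 'rect': ((2.4653971195220947e-05, 0.010657347738742828), (0.14691297709941864, 0.1989365667104721), 0.29323533177375793), 'nd': 5647, 'bx': (np.float64(-0.06831663546081489), np.float64(0.0657291887647382)), 'by': (np.float64(-0.07510729881481906), np.float64(0.09461208634534492))}
brow [0.5171069  0.23801849 0.06650205]
[{'point': [0.4991, 0.2394, 0.0596], 'score': 0.97}]
```

View pics/w1.png

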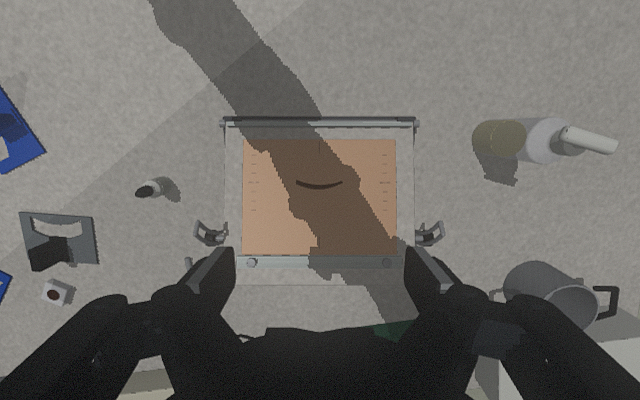

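The wrist picture shows the board with the brow arch at (319,184), an arm shadow across the skin, and the template at lower left (58,240). I'll isolate the brow pixels.

Run:
```python
from h import *
d=dict(np.load("w1.npz")); s=dict(tcp_rot=d["tcp_rot"],position=d["pos"])
r=board(d,s); P=cloud(d,s); q=(P-r["c"])@np.stack([r["x"],r["y"],r["n"]],1)
g=d["img"].sum(-1); m=np.zeros_like(g,bool); m[172:196,285:355]=1; dark=m&(g<190)
n,l,st,_=cv2.connectedComponentsWithStats(dark.astype(np.uint8)); print(st[1:][st[1:,4]>10])
k=1+st[1:,4].argmax(); b=q[l==k][:,:2]
# refine: use pixel rays onto plane = q already
lo,hi=b.min(0),b.max(0); mid=(lo+hi)/2; print("ext",lo,hi,"mean",b.mean(0))
for y0 in np.linspace(lo[1]+.002,hi[1]-.002,7):
    t=b[np.abs(b[:,1]-y0)<.002]; print(round(y0-mid[1],4),np.round(t[:,0].min()-mid[0],4),np.round(t[:,0].max()-mid[0],4))
for nm,mm in(("mid",mid),("mean",b.mean(0))): print(nm,r["c"]+mm[0]*r["x"]+mm[1]*r["y"])
img=d["img"].astype(int); sk=(img[...,2]-img[...,0]>25)&(np.abs(q[...,2])<.003)&(np.abs(q[...,0])<.12)&(np.abs(q[...,1])<.14)
col=sk&(np.abs(q[...,1]-mid[1])<.06)
print("skin x ext rel mid",np.percentile(q[col][:,0],[.1,99.9])-mid[0],"y",np.percentile(q[sk][:,1],[.1,99.9])-mid[1])
```

```text
[[296 180  47   9 182]]
ext [-0.02061031 -0.01890109] [-0.01002413  0.04074644] mean [-0.01404798  0.00806574]
-0.0278 -0.0053 0.0
-0.0185 -0.0013 0.004
-0.0093 -0.0 0.0052
-0.0 0.0012 0.0052
0.0093 0.0012 0.0053
0.0185 -0.0015 0.0026
0.0278 -0.004 -0.0013
mid [0.50411911 0.24128951 0.06218398]
mean [0.50485841 0.23827725 0.0625748 ]
skin x ext rel mid [-0.05800095  0.09005951] y [-0.0994564  0.0992377]
```

{"method": "move_arm", "body": {"steps": [[[-0.5, -5, 0, 0, 100], [-1.5, -10, 0, 0, 100], [-3, -16, 0, 0, 100], [-5, -22, 0, 0, 100], [-8, -28, 0, 0, 100], [-10, -34, 0, 0, 100], [-11.5, -39, 0, 0, 100], [-12, -41, 0, 0.05, 100], [-12, -41, 0, 0.07, 100], [-12, -41, 0, 0.07, 100], [-12, -41, 0, 0.07, 100]]]}}

```text
time_s: 3.88
position: [0.5526, -0.1804, 0.2501]
tcp_rot: [0.356, 3.121, 0.003]
wrist_force: [0.1, 0.4, -0.2]
finger_gap: 0.0855
gripper_force: 0.0
```

Run:
```python
from h import *
s=status.get_state(); d=imaging.capture("wrist"); cv2.imwrite("pics/w2.png",d["img"]); np.savez("w2.npz",**d,tcp_rot=s["tcp_rot"],pos=s["position"])
print(s["time_s"],s["position"].round(4),axes(s).round(3).tolist())
for n in ["template_grip","template_window"]: print(n,[(r["point"],r["score"]) for r in spotter.spot_point(n,"wrist")])
P=cloud(d,s); near=(np.hypot(P[...,0]-.535,P[...,1]+.18)<.08)
print("table z",np.median(P[near&(np.abs(P[...,2])<.0025)][:,2]))
```

```text
3.875 [ 0.5526 -0.1804  0.2501] [[-0.974, 0.225, 0.0], [0.225, 0.974, 0.002], [-0.0, 0.002, -1.0]]
template_grip [([0.3555, -0.1838, 0.0274], 0.96), ([0.5905, -0.368, 0.0256], 0.89), ([0.5541, -0.1821, 0.0255], 0.81), ([0.5092, -0.5115, 0.002], 0.57)]
template_window [([0.3677, -0.2185, 0.0028], 0.96), ([0.6118, -0.3432, -0.0006], 0.82), ([0.5189, -0.1811, -0.0011], 0.63)]
table z 0.0009596681914767757
```

View pics/w2.png

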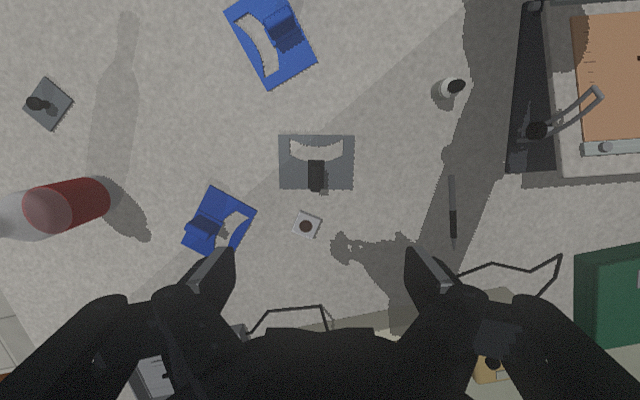

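The picture shows the plate square at (316,162), with its grip at (316,176) and its window at (316,149). The pigment block at (306,225) is clear of it. I'll measure it with depth.

Run:
```python
from h import *
d=dict(np.load("w2.npz")); s=dict(tcp_rot=d["tcp_rot"],position=d["pos"]); P=cloud(d,s)
img=d["img"].astype(int); roi=np.zeros(P.shape[:2],bool); roi[128:200,270:362]=1
g=img.sum(-1)
plate=roi&(g>200)&(g<370)&(np.abs(P[...,2]-.005)<.004)&(img[...,0]-img[...,2]>0)
plate=cv2.morphologyEx(plate.astype(np.uint8),cv2.MORPH_OPEN,np.ones((3,3)))>0
r=cv2.minAreaRect(P[plate][:,:2].astype(np.float32)); print("plate",r,plate.sum(), np.median(P[plate][:,2]))
grip=roi&(P[...,2]>.042)&(P[...,2]<.056); print("grip top z",np.median(P[grip][:,2]),grip.sum()); print("grip",cv2.minAreaRect(P[grip][:,:2].astype(np.float32)))
# plate yaw via top edge (row) line and left/right edges
ys,xs=np.where(plate); T=axes(s)
bot=[];top=[]
for u in range(285,350):
    c=np.where(plate[:,u])[0]
    if len(c): top.append(P[c[0],u,:2])
top=np.array(top); v=cv2.fitLine(top.astype(np.float32),cv2.DIST_HUBER,0,.001,.001).ravel(); print("edge y-dir deg",np.degrees(np.arctan2(v[1],v[0])))
# window
win=np.zeros_like(roi)
h=cv2.morphologyEx(plate.astype(np.uint8),cv2.MORPH_CLOSE,np.ones((3,3)))
roi2=np.zeros_like(roi); roi2[137:163,285:349]=1; w=roi2&(g>370); w=cv2.morphologyEx(w.astype(np.uint8),cv2.MORPH_OPEN,np.ones((2,2)))>0
W=P[w][:,:2]; c=np.array(r[0]); a=np.radians(-13); ex=np.array([np.cos(a),np.sin(a)]); ey=np.array([-ex[1],ex[0]])
q=np.stack([(W-c)@ex,(W-c)@ey],1); print("win rel plate centre",q.min(0),q.max(0))
for y0 in np.linspace(-.036,.036,9)+(q.min(0)+q.max(0))[1]/2:
    t=q[np.abs(q[:,1]-y0)<.003]; print(round(y0,4),t[:,0].min().round(4),t[:,0].max().round(4)) if len(t) else 0
```

```text
plate ((0.5368089079856873, -0.18208187818527222), (0.10976250469684601, 0.07818447053432465), 76.8213119506836) 2571 0.004975544239345486
grip top z 0.04862708432773395 264
grip ((0.5541188716888428, -0.18563053011894226), (0.012197775766253471, 0.0359606072306633), 77.02361297607422)
edge y-dir deg 76.98133
win rel plate centre [-0.05155777 -0.03584714] [-0.00109028  0.04037274]
-0.0337 -0.0303 -0.0086
-0.0247 -0.0288 -0.0043
-0.0157 -0.0231 -0.0011
-0.0067 -0.0218 -0.0041
0.0023 -0.0516 -0.0032
0.0113 -0.0203 -0.0027
0.0203 -0.0218 -0.0016
0.0293 -0.026 -0.0043
0.0383 -0.0305 -0.0085
```

{"method": "move_arm", "body": {"steps": [[[-0.2, -0.5, 5, 0, 60], [-0.2, -0.5, 10, 0, 60], [-0.2, -0.5, 15, 0, 60], [-0.2, -0.5, 18.5, 0, 60], [-0.2, -0.5, 21, 0, 60], [-0.2, -0.5, 22.6, 0, 60], [-0.2, -0.5, 22.6, 0, 60], [-0.2, -0.5, 22.6, 0, 60], [-0.2, -0.5, 22.6, 0, 30], [-0.2, -0.5, 22.6, 0, 10], [-0.2, -0.5, 22.6, 0, 0], [-0.2, -0.5, 22.6, 0, 0], [-0.2, -0.5, 22.6, 0, 0], [-0.2, -0.5, 22.6, 0, 0], [-0.2, -0.5, 22.6, 0, 0], [-0.2, -0.5, 22.6, 0, 0]]], "grip_force": 22}}

```text
time_s: 6.02
position: [0.5527, -0.1887, 0.024]
tcp_rot: [-0.363, -3.121, -0.0]
wrist_force: [-0.7, 0.0, -0.3]
finger_gap: 0.0003
gripper_force: 0.0
```

The gap is shut, so something's off. I'll look.

Run:
```python
from h import *
s=status.get_state(); print(s)
a=imaging.capture("side"); ims=[cv2.resize(a["img"][190:310,290:450],(800,600),interpolation=cv2.INTER_CUBIC)]
d=imaging.capture("wrist"); cv2.imwrite("pics/w3.png",np.hstack([cv2.resize(ims[0],(400,300)),cv2.resize(d["img"],(400,300))]))
for c in("side","wrist"):
    print([(r["point"],r["score"]) for r in spotter.spot_point("template_grip",c)])
```

```text
{'time_s': 6.025, 'joint_positions': array([ 0.00986799,  0.55989166,  0.41126338,  1.65883261, -0.25903648,
        0.97711683,  1.85011864]), 'dq': array([-0.00100712,  0.0009922 , -0.00014562,  0.00024589,  0.00109281,
       -0.00074461,  0.00018101]), 'joint_torque': array([-4.50775424e-04, -4.31301463e+01,  5.11076733e+00, -1.90910178e+01,
        1.06004236e-02,  2.25722033e-03,  2.97146789e-05]), 'position': array([ 0.55272331, -0.18872918,  0.02400238]), 'tcp_rot': array([-3.63126818e-01, -3.12052824e+00, -1.07310985e-05]), 'wrist_force': array([-0.65722055,  0.00299999, -0.3272999 ]), 'torque': array([-0.0072538 ,  0.00899973,  0.01484985]), 'gripper_force': 0.0, 'finger_gap': 0.00032341651235235855}
[([0.5908, -0.361, 0.0231], 0.8), ([0.3561, -0.184, 0.0273], 0.8), ([0.5551, -0.1875, 0.0257], 0.58)]
[([0.5506, -0.1818, 0.0264], 0.62), ([0.5886, -0.3641, 0.0317], 0.58)]
```

View pics/w3.png

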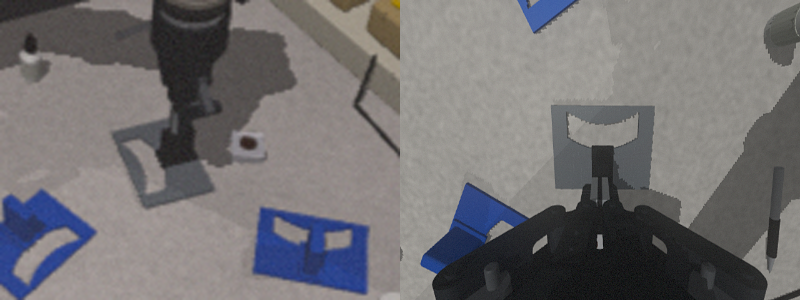

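Run:
```python
from h import *
s=status.get_state(); d=imaging.capture("wrist"); P=cloud(d,s)
T=axes(s); q=(P-s["position"])@T   # tool coords
for v in range(190,300,6):
    print(v,[ (f"{1000*q[v,u,0]:.0f},{1000*q[v,u,1]:.0f},{1000*P[v,u,2]:.0f}" if d["depth"][v,u]>0 else "-") for u in range(306,340,5)], d["img"][v,322].tolist())
cv2.imwrite("pics/w4.png",cv2.resize(d["img"][180:300,240:400],(800,600),interpolation=cv2.INTER_NEAREST))
```

```text
190 ['23,-9,1', '23,-6,0', '23,-2,1', '23,1,0', '23,5,1', '23,8,2', '23,12,1'] [140, 146, 149]
196 ['19,-9,2', '20,-6,8', '20,-2,8', '20,1,9', '20,5,8', '20,8,8', '20,11,8'] [52, 52, 52]
202 ['15,-9,5', '16,-6,7', '17,-2,14', '18,1,14', '18,4,15', '18,8,14', '16,11,8'] [49, 46, 49]
208 ['11,-9,5', '12,-6,8', '18,-2,28', '18,1,30', '18,4,30', '18,7,29', '12,12,8'] [49, 53, 49]
214 ['6,-9,5', '8,-6,9', '18,-2,41', '18,1,42', '18,4,42', '18,7,42', '7,12,8'] [39, 40, 38]
220 ['2,-9,5', '3,-6,9', '17,-2,48', '17,1,49', '17,4,48', '16,6,48', '16,9,46'] [45, 42, 42]
226 ['-3,-10,5', '-1,-6,9', '13,-2,48', '13,1,48', '13,4,48', '13,6,49', '13,9,48'] [44, 46, 41]
232 ['-7,-10,6', '-6,-6,9', '10,-2,50', '10,1,49', '9,4,48', '10,6,49', '9,9,48'] [42, 41, 43]
238 ['-12,-10,5', '11,-4,60', '11,-2,60', '11,1,60', '11,3,60', '11,6,60', '5,9,47'] [46, 48, 46]
244 ['-17,-10,5', '10,-4,66', '11,-2,67', '11,1,68', '11,3,69', '10,6,67', '2,9,47'] [47, 44, 45]
250 ['11,-6,75', '11,-4,75', '10,-2,73', '11,1,74', '10,3,74', '11,5,75', '6,8,65'] [37, 38, 41]
256 ['11,-6,82', '11,-4,81', '11,-1,81', '11,1,82', '-', '11,5,82', '7,8,73'] [38, 37, 36]
262 ['11,-6,87', '11,-4,87', '10,-1,85', '11,1,87', '11,3,86', '11,5,87', '7,8,79'] [33, 35, 35]
268 ['12,-5,94', '10,-3,91', '10,-1,91', '10,1,91', '10,3,90', '12,5,94', '13,6,96'] [42, 40, 41]
274 ['12,-5,98', '12,-3,99', '7,-1,90', '7,1,90', '12,3,99', '12,4,99', '12,6,100'] [31, 35, 36]
280 ['12,-5,103', '12,-3,104', '4,-1,90', '4,1,90', '12,2,104', '12,4,104', '11,6,102'] [32, 29, 29]
286 ['12,-5,107', '12,-3,107', '2,-1,90', '2,1,92', '9,2,103', '12,4,107', '12,6,107'] [39, 38, 34]
292 ['12,-5,111', '11,-3,109', '-1,-1,91', '-1,1,91', '6,2,102', '11,4,110', '12,6,111'] [26, 31, 29]
298 ['17,-4,122', '8,-3,109', '-4,-1,91', '-4,1,91', '3,3,101', '13,4,117', '17,5,121'] [30, 27, 28]
```

View pics/w4.png

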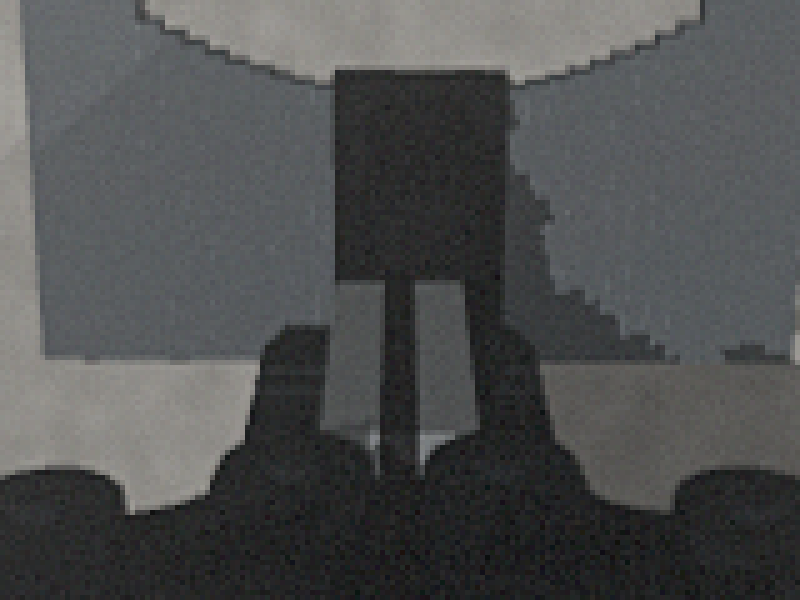

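The close view shows the grip at (420,170) and the shut fingers' pad strips at (355,350) and (445,350). The pads end at about 55-60 mm height, just above the grip top, and the grip sits about 3 mm to +y. The fingertips are higher than the stated geometry, so I'll lift and check with the side camera.

{"method": "move_arm", "body": {"steps": [[[0, 0, -3, 0, 0], [0, 0, -6, 0, 0], [0, 0, -8, 0, 0], [0, 0, -8, 0, 0], [0, 0, -8, 0, 0]]]}}

```text
time_s: 6.9
position: [0.552, -0.1884, 0.103]
tcp_rot: [-0.363, -3.119, -0.001]
wrist_force: [0.7, 0.4, 0.2]
finger_gap: -0.0
gripper_force: 0.0
```

Run:
```python
from h import *
s=status.get_state(); p=s["position"]; T=axes(s); print(s["time_s"],p)
for c in("side","top","wrist"):
    d=imaging.capture(c); np.savez(f"{c}5.npz",**d,tcp_rot=s["tcp_rot"],pos=p); P=cloud(d,s); q=(P-p)@T
    m=(d["depth"]>0)&(np.abs(q[...,0])<.025)&(np.abs(q[...,1])<.03)&(P[...,2]>.055)
    z=P[m][:,2]; print(c,m.sum(),"fingers lowest z",np.percentile(z,[0,1,5,20]) if len(z) else None)
    lo=m&(P[...,2]<np.percentile(z,0.5)+.01); print("  tool-xyz of lowest",q[lo].mean(0).round(4),q[lo].min(0).round(4),q[lo].max(0).round(4))
```

```text
6.9 [ 0.55203619 -0.18836343  0.10299369]
side 919 fingers lowest z [0.13293454 0.14008384 0.15322423 0.20777378]
  tool-xyz of lowest [ 0.0034 -0.0083 -0.0392] [-0.007  -0.0167 -0.0451] [ 0.01    0.0045 -0.0299]
top 522 fingers lowest z [0.51854333 0.52358282 0.52818914 0.53254952]
  tool-xyz of lowest [-0.0143 -0.0051 -0.4266] [-0.0249 -0.0294 -0.4296] [ 0.0135  0.026  -0.4156]
wrist 26224 fingers lowest z [0.07559993 0.14468529 0.16635136 0.18789091]
  tool-xyz of lowest [ 0.0089 -0.     -0.0417] [ 0.006  -0.0136 -0.0483] [0.0152 0.0136 0.0274]
```

Run:
```python
from h import *
for c in("wrist","side"):
    d=dict(np.load(c+"5.npz")); s=dict(tcp_rot=d["tcp_rot"],position=d["pos"]); P=cloud(d,s); q=(P-s["position"])@axes(s)
    m=(d["depth"]>0)&(np.abs(q[...,0])<.03)&(np.abs(q[...,1])<.03)&(P[...,2]>.115)
    for lo in range(-66,-20,4):
        k=m&(q[...,2]*1000>=lo)&(q[...,2]*1000<lo+4); print(c,lo,k.sum(), (q[k][:,:2].min(0)*1000).round(),(q[k][:,:2].max(0)*1000).round()) if k.sum() else 0
```

```text
wrist -66 191 [-12.  -7.] [11.  7.]
wrist -62 159 [  7. -13.] [12. 14.]
wrist -58 226 [  6. -14.] [12. 14.]
wrist -54 202 [  6. -13.] [11. 14.]
wrist -50 203 [  6. -14.] [11. 14.]
wrist -46 198 [  6. -13.] [11. 14.]
wrist -42 157 [  6. -13.] [11. 13.]
wrist -38 116 [  6. -12.] [11. 12.]
wrist -34 1 [10.  6.] [10.  6.]
side -66 8 [  5. -15.] [10.  2.]
side -62 4 [  4. -14.] [10.  1.]
side -58 11 [ -6. -15.] [10. -1.]
side -54 10 [ -6. -16.] [ 9. -8.]
side -50 11 [-13. -17.] [10.  5.]
side -46 11 [ -7. -17.] [9. 5.]
side -42 10 [ -5. -14.] [10.  4.]
side -38 10 [ -6. -14.] [10. -2.]
side -34 2 [-0. -9.] [ 5. -9.]
side -30 1 [ 7. -6.] [ 7. -6.]
```

Both cameras agree: the shut fingertips are about 35 mm behind the reported TCP, so the true grasp point is about 54 mm behind it. I'll regrasp with that measured offset.

{"method": "move_arm", "body": {"steps": [[[0, 0.3, 0, 0, 30], [0, 0.3, 0, 0, 60], [0, 0.3, 3, 0, 60], [0, 0.3, 6, 0, 60], [0, 0.3, 9, 0, 60], [0, 0.3, 11, 0, 60], [0, 0.3, 12.3, 0, 60], [0, 0.3, 12.3, 0, 60], [0, 0.3, 12.3, 0, 40], [0, 0.3, 12.3, 0, 20], [0, 0.3, 12.3, 0, 0], [0, 0.3, 12.3, 0, 0], [0, 0.3, 12.3, 0, 0], [0, 0.3, 12.3, 0, 0], [0, 0.3, 12.3, 0, 0]]], "grip_force": 22}}

```text
time_s: 8.93
position: [0.5543, -0.1862, -0.018]
tcp_rot: [0.363, 3.119, -0.0]
wrist_force: [0.0, 1.1, 4.9]
finger_gap: 0.0138
gripper_force: 22.6
```

{"method": "move_arm", "body": {"steps": [[[0, 0, -2, 0, 0], [0, 0, -6, 0, 0], [0, 0, -12, 0, 0], [0, 0, -17, 0, 0], [0, 0, -22, 0, 0], [0, 0, -22, 0, 0], [0, 0, -22, 0, 0]]]}}

```text
time_s: 9.8
position: [0.5524, -0.1852, 0.1995]
tcp_rot: [-0.363, -3.118, -0.001]
wrist_force: [-0.9, 0.0, -2.2]
finger_gap: 0.0138
gripper_force: 21.7
```

```bash
cat >> h.py <<'E'
def look(c="wrist"):
    s=status.get_state(); d=imaging.capture(c); P=cloud(d,s); q=(P-s["position"])@axes(s); return s,d,P,q
E
python3 - <<'E'
from h import *
s,d,P,q=look(); cv2.imwrite("pics/w6.png",d["img"]); np.savez("w6.npz",**d,tcp_rot=s["tcp_rot"],pos=s["position"])
print(s["time_s"],s["position"],s["wrist_force"],s["torque"],s["finger_gap"])
g=d["img"].sum(-1)
m=(np.abs(q[...,0])<.075)&(np.abs(q[...,1])<.06)&(q[...,2]>-.04)&(q[...,2]<.03)&(g>170)&(g<370)&(d["depth"]>0)
c,n,e=planefit(q[m]); print("plate plane tool frame",c,n,e,m.sum()); r=cv2.minAreaRect(q[m][:,:2].astype(np.float32)); print(r)
k=(np.abs(q[...,0])<.03)&(np.abs(q[...,1])<.02)&(np.abs(q[...,2]+.045)<.045)&(g<170); 
for lo in range(-70,0,5):
    t=k&(q[...,2]*1000>=lo)&(q[...,2]*1000<lo+5); print(lo,t.sum(),(q[t][:,:2].min(0)*1000).round(),(q[t][:,:2].max(0)*1000).round()) if t.sum() else 0
E
```

```text
9.8 [ 0.55238716 -0.18521747  0.19950814] [-0.94868246  0.02444849 -2.21417182] [-0.01059646  0.03453533  0.03288449] 0.013774331857297371
plate plane tool frame [ 0.0233356   0.0001783  -0.02281931] [7.55877982e-04 4.08527718e-04 9.99999631e-01] 0.000501688991261957 16428
((0.017755484208464622, 0.0002690628170967102), (0.08036911487579346, 0.11069300025701523), 0.15930546820163727)
-70 2651 [-16. -19.] [19. 19.]
-65 374 [-14.  -9.] [19.  9.]
-60 245 [  6. -20.] [19. 20.]
-55 246 [  6. -20.] [19. 20.]
-50 239 [  6. -20.] [19. 20.]
-45 201 [  6. -20.] [19. 20.]
-40 169 [  6. -20.] [19. 20.]
-35 85 [  6. -17.] [19. 19.]
-30 581 [  8. -12.] [22. 12.]
-25 82 [  1. -14.] [22. 16.]
-20 3 [19. 13.] [19. 14.]
```

View pics/w6.png

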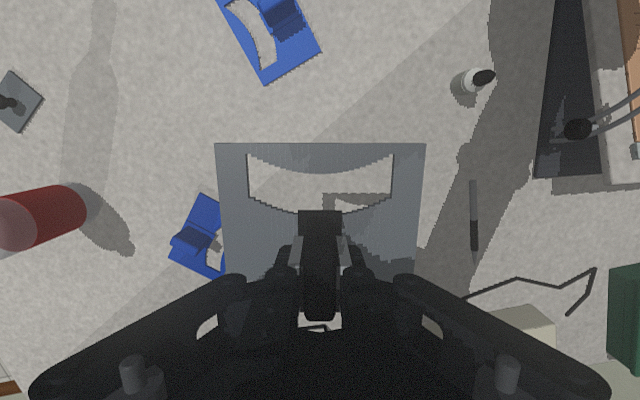

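The plate is held level and square: its centre is at tool x = 17.8 mm, its underside at tool z = -18.8 mm, and the window is visible at (320,180). Next I'll carry it high to above the board and align the yaw.

{"method": "move_arm", "body": {"steps": [[[0.5, 3, 0, 0, 0], [2, 8, 0, 0, 0], [3.5, 13, 0, 0, 0], [5, 18, 0, 0, 0], [6.5, 23, 0, 0, 0], [8, 28, 0, -0.02, 0], [9.5, 33, 0, -0.04, 0], [10.5, 37, 0, -0.06, 0], [11.2, 40, 0, -0.072, 0], [11.2, 40.6, 0, -0.072, 0], [11.2, 40.6, 3, -0.072, 0], [11.2, 40.6, 6, -0.072, 0], [11.2, 40.6, 8, -0.072, 0], [11.2, 40.6, 9, -0.072, 0], [11.2, 40.6, 9, -0.072, 0], [11.2, 40.6, 9, -0.072, 0]]]}}

```text
time_s: 11.85
position: [0.5385, 0.2348, 0.1119]
tcp_rot: [0.252, 3.13, 0.001]
wrist_force: [-0.6, 0.2, -1.4]
finger_gap: 0.0135
gripper_force: 21.8
```

```bash
cat >> h.py <<'E'
def plate(q,d,B=None):
    g=d["img"].astype(int); s=g.sum(-1); roi=np.zeros(s.shape,bool); roi[:,210:430]=1
    m=roi&(np.abs(q[...,0]-.03)<.06)&(np.abs(q[...,1])<.06)&(np.abs(q[...,2]+.023)<.02)&(s>170)&(s<370)&(g[...,2]-g[...,0]<15)&(d["depth"]>0)
    c,n,e=planefit(q[m]); return m,c,n,e
E
python3 - <<'E'
from h import *
s,d,P,q=look(); cv2.imwrite("pics/w7.png",d["img"]); np.savez("w7.npz",**d,tcp_rot=s["tcp_rot"],pos=s["position"])
T=axes(s); print(s["time_s"],s["position"],s["wrist_force"],s["torque"],"yaw",np.degrees(np.arctan2(-T[1,0],-T[0,0])))
m,c,n,e=plate(q,d); print("plate",c,n,e,m.sum(),cv2.minAreaRect(q[m][:,:2].astype(np.float32)))
r=board(d,s); b=r.pop("b"); print({k:r[k] for k in("c","n","e","slope","yaw")})
B=np.array([.5041,.2413,.0622]); print("plane offset at B",(B-r["c"])@r["n"])
print([(a["point"],a["score"]) for a in spotter.spot_point("brow","wrist")],[(a["point"],a["score"]) for a in spotter.spot_point("brow","side")][:0])
E
```

```text
11.85 [0.53851537 0.23478491 0.11194687] [-0.56307913  0.24996975 -1.3655965 ] [ 0.01871784 -0.0163146  -0.07234756] yaw -9.190203521366165
plate [ 2.36525994e-02 -2.29168460e-05 -2.28213202e-02] [9.35174709e-04 5.19336481e-05 9.99999561e-01] 0.0005015027310185313 16443 ((0.01774573139846325, -1.2382864952087402e-05), (0.08050183206796646, 0.11035344004631042), 0.06800531595945358)
{'c': array([0.50607453, 0.24456377, 0.06265501]), 'n': array([-0.30437956,  0.04884647,  0.95129759]), 'e': np.float64(0.0005396481803981332), 'slope': np.float64(17.955248045027172), 'yaw': np.float64(-9.11702417351723)}
plane offset at B 8.727591163335133e-06
[([0.5019, 0.2411, 0.0632], 0.69)] []
```

{"method": "move_arm", "body": {"steps": [[[0.2, 0.1, 1.5, 0, 0], [0.2, 0.1, 3, 0, 0], [0.2, 0.1, 4, 0, 0], [0.2, 0.1, 4.5, 0, 0], [0.2, 0.1, 4.7, 0, 0], [0.2, 0.1, 4.7, 0, 0], [0.2, 0.1, 4.7, 0, 0]]]}}

```text
time_s: 12.88
position: [0.5363, 0.2365, 0.0645]
tcp_rot: [0.25, 3.131, 0.001]
wrist_force: [-0.1, 0.6, -1.3]
finger_gap: 0.0138
gripper_force: 21.8
```

```bash
cat >> h.py <<'E'
B=np.array([.5041,.2413,.0622]); EH=np.array([.9873,-.1586,0]); EY=np.array([.1586,.9873,0])
def rep():
    s,d,P,q=look(); v=s["position"]-B; T=axes(s)
    print("t",s["time_s"],"h %.1f y %.1f z %.1f"%(1000*v@EH,1000*v@EY,1000*v[2]),"F",s["wrist_force"].round(1),"Fn",(s["wrist_force"]@np.array([-.304,.049,.951])).round(1),"M",s["torque"].round(2),"gap",round(s["finger_gap"],4),"gf",round(s["gripper_force"],1),"yaw",np.degrees(np.arctan2(-T[1,0],-T[0,0])).round(2))
    m,c,n,e=plate(q,d); N=T@n; N*=np.sign(N[2]); print("plate slope %.2f"%np.degrees(np.arccos(N[2])),"normal yaw",np.degrees(np.arctan2(-N[1],-N[0])).round(2),"e",e.round(5),m.sum())
    nb=np.array([-.3042,.0488,.9513]); xb=np.array([.9393,-.1508,.308]); C=P[m]; qq=np.stack([(C-B)@xb,(C-B)@EY,(C-B)@nb],1)*1000
    r=cv2.minAreaRect(qq[:,:2].astype(np.float32)); print("plate centre rel brow (x,y) want 18,0:",r, "top height mm: min-x end",np.median(qq[qq[:,0]<np.percentile(qq[:,0],10)][:,2]).round(2),"max-x end",np.median(qq[qq[:,0]>np.percentile(qq[:,0],90)][:,2]).round(2),"median",np.median(qq[:,2]).round(2))
    return s,d,P,q,m
E
python3 -c "
from h import *
rep()"
```

```text
t 12.875 h 32.6 y 0.4 z 2.3 F [-0.1  0.6 -1.3] Fn -1.2 M [ 0.01 -0.   -0.01] gap 0.0138 gf 21.8 yaw -9.15
plate slope 0.06 normal yaw 51.7 e 0.00052 16492
plate centre rel brow (x,y) want 18,0: ((21.110111236572266, 0.3277435302734375), (110.67453002929688, 77.21430206298828), 89.97406005859375) top height mm: min-x end 31.08 max-x end 10.07 median 20.52
```

{"method": "move_arm", "body": {"steps": [[[0, 0, 0.2, 0, 0], [0, 0, 0.3, 0, 0], [0.09, 0, 0.37, 0, 0], [0.18, 0, 0.43, 0, 0], [0.27, 0, 0.49, 0, 0], [0.36, 0, 0.56, 0, 0], [0.44, 0, 0.63, 0, 0], [0.52, 0, 0.7, 0, 0], [0.52, 0, 0.7, 0, 0]]]}}

```text
time_s: 14.05
position: [0.5342, 0.2369, 0.0596]
tcp_rot: [0.252, 3.124, 0.003]
wrist_force: [2.1, -2.3, 8.3]
finger_gap: 0.0138
gripper_force: 23.2
```

```bash
python3 -c "
from h import *
rep()"
```

```text
t 14.05 h 30.5 y 0.5 z -2.6 F [ 2.1 -2.3  8.3] Fn 7.2 M [-0.42 -0.74  0.02] gap 0.0138 gf 23.2 yaw -9.21
plate slope 1.57 normal yaw -6.64 e 0.00051 16091
plate centre rel brow (x,y) want 18,0: ((18.335079193115234, 0.3609199523925781), (110.52941131591797, 76.45413970947266), 89.890380859375) top height mm: min-x end 25.57 max-x end 6.52 median 15.91
```

{"method": "move_arm", "body": {"steps": [[[0.1, 0, 0.1, 0, 0], [0.2, 0, 0.2, 0, 0], [0.3, 0, 0.3, 0, 0], [0.4, 0, 0.4, 0, 0], [0.4, 0, 0.4, 0, 0]]]}}

```text
time_s: 14.72
position: [0.5294, 0.2377, 0.0551]
tcp_rot: [0.251, 3.126, 0.002]
wrist_force: [1.6, -1.1, 6.7]
finger_gap: 0.0137
gripper_force: 23.0
```

```bash
python3 -c "
from h import *
rep()"
```

```text
t 14.725 h 25.6 y 0.5 z -7.1 F [ 1.6 -1.1  6.7] Fn 5.9 M [-0.39 -0.64 -0.03] gap 0.0137 gf 23.0 yaw -9.2
plate slope 10.09 normal yaw -8.82 e 0.00054 12081
plate centre rel brow (x,y) want 18,0: ((13.131324768066406, 0.4796638488769531), (110.13774871826172, 72.08466339111328), 89.94293975830078) top height mm: min-x end 14.52 max-x end 5.78 median 10.0
```

{"method": "move_arm", "body": {"steps": [[[0.08, 0, 0.1, 0, 0], [0.16, 0, 0.2, 0, 0], [0.24, 0, 0.3, 0, 0], [0.24, 0, 0.3, 0, 0]]]}}

```text
time_s: 15.28
position: [0.5269, 0.2382, 0.0519]
tcp_rot: [0.251, 3.127, 0.002]
wrist_force: [1.2, -0.4, 6.3]
finger_gap: 0.014
gripper_force: 22.9
```

```bash
sed -i 's/np.abs(q\[...,2\]+.023)<.02)&(s>170)/np.abs(q[...,2]+.023)<.035)\&(s>170)/' h.py; python3 -c "
from h import *
rep()"
```

```text
t 15.275 h 23.0 y 0.5 z -10.3 F [ 1.2 -0.4  6.3] Fn 5.7 M [-0.36 -0.54 -0.03] gap 0.014 gf 22.9 yaw -9.19
plate slope 15.43 normal yaw -9.01 e 0.00058 10610
plate centre rel brow (x,y) want 18,0: ((-11.175132751464844, -1.7010231018066406), (113.46711730957031, 114.49425506591797), 0.13295741379261017) top height mm: min-x end 6.98 max-x end 4.72 median 6.28
```

{"method": "move_arm", "body": {"steps": [[[0.05, 0, 0.1, 0, 0], [0.1, 0, 0.2, 0, 0], [0.12, 0, 0.3, 0, 0], [0.12, 0, 0.35, 0, 0], [0.12, 0, 0.35, 0, 0]]]}}

```text
time_s: 15.95
position: [0.5258, 0.2384, 0.0503]
tcp_rot: [0.251, 3.126, 0.003]
wrist_force: [-2.0, -1.7, 16.3]
finger_gap: 0.0134
gripper_force: 24.2
```

```bash
sed -i 's/r=cv2.minAreaRect(qq\[:,:2\]/qq=qq[(qq[:,0]>-30)\&(qq[:,0]<65)\&(qq[:,2]>1.5)\&(qq[:,2]<9)]; r=cv2.minAreaRect(qq[:,:2]/' h.py
python3 - <<'E'
from h import *
s,d,P,q,m=rep(); cv2.imwrite("pics/w8.png",cv2.resize(d["img"][90:290,190:450],(780,600),interpolation=cv2.INTER_CUBIC)); np.savez("w8.npz",**d,tcp_rot=s["tcp_rot"],pos=s["position"])
E
```

```text
t 15.95 h 21.9 y 0.5 z -11.9 F [-2.  -1.7 16.3] Fn 16.0 M [-0.76  0.22 -0.05] gap 0.0134 gf 24.2 yaw -9.19
plate slope 21.88 normal yaw -9.47 e 0.00177 11408
plate centre rel brow (x,y) want 18,0: ((9.860946655273438, 0.4492607116699219), (68.22911834716797, 110.30106353759766), 0.030274901539087296) top height mm: min-x end 3.99 max-x end 4.07 median 4.01
```

View pics/w8.png

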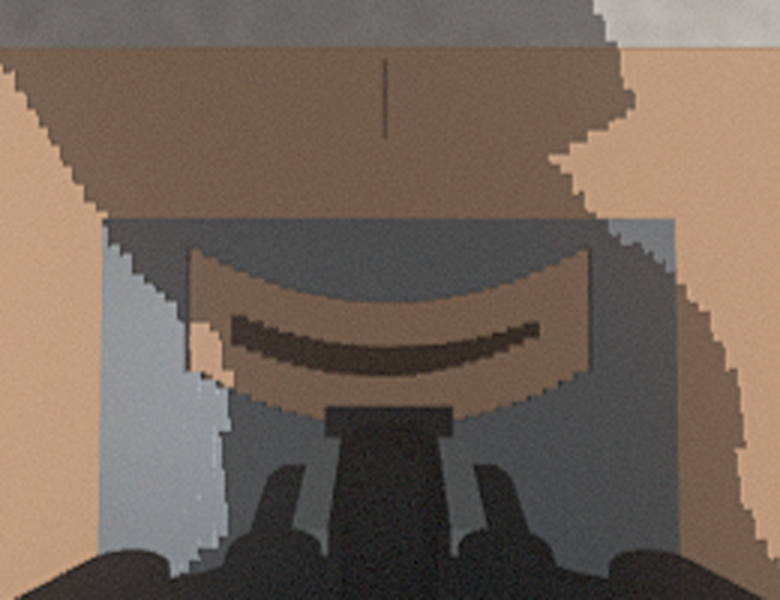

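The picture shows the plate flush on the skin: both ends read 4.0 mm at the top of the 4 mm plate. The whole brow (231-540, 317-375) sits mid-window (188-588, 250-420), with about 0.5 mm of lateral offset and about 16 N of press. I'll firm the grip a little, hold, and recheck.

{"method": "move_arm", "body": {"steps": [[[0, 0, 0, 0, 0], [0, 0, 0, 0, 0], [0, 0, 0, 0, 0], [0, 0, 0, 0, 0], [0, 0, 0, 0, 0], [0, 0, 0, 0, 0], [0, 0, 0, 0, 0], [0, 0, 0, 0, 0]]], "grip_force": 35}}

```text
time_s: 17.0
position: [0.5258, 0.2384, 0.0504]
tcp_rot: [0.251, 3.126, 0.003]
wrist_force: [-1.5, -2.6, 15.9]
finger_gap: 0.0135
gripper_force: 35.3
```

Run:
```python
from h import *
s,d,P,q,m=rep()
nb=np.array([-.3042,.0488,.9513]); xb=np.array([.9393,-.1508,.308]); Q=np.stack([(P-B)@xb,(P-B)@EY,(P-B)@nb],-1)*1000
k=m&(np.abs(Q[...,2]-4)<2.5)&(Q[...,0]>-30)&(Q[...,0]<65); c,n,e=planefit(Q[k]); print("plate vs board tilt deg x,y",np.degrees(n[:2]).round(2),e)
r=board(d,s); print("board slope",r["slope"],r["yaw"])
for n in("template_window","brow","template_grip"): print(n,[((np.array(a["point"])-B)@np.stack([xb,EY,nb],1)*1000).round(1).tolist()+[round(a["score"],2)] for a in spotter.spot_point(n,"wrist")[:2]])
```

```text
t 17.0 h 21.9 y 0.6 z -11.8 F [-1.5 -2.6 15.9] Fn 15.4 M [-0.72  0.17 -0.06] gap 0.0135 gf 35.3 yaw -9.2
plate slope 21.85 normal yaw -9.43 e 0.0018 11396
plate centre rel brow (x,y) want 18,0: ((9.730079650878906, 0.7856254577636719), (68.12049865722656, 109.91719818115234), 0.12537658214569092) top height mm: min-x end 4.03 max-x end 3.96 median 4.0
plate vs board tilt deg x,y [ 0.05 -0.01] 0.5099161576258159
board slope 17.94524642084047 -9.095238421064478
template_window [[-4.0, 0.7, 0.8, 0.73]]
brow [[-4.2, -1.7, 2.9, 0.72]]
template_grip [[35.0, 3.7, 24.9, 0.63]]
```

The plate is flush to within 0.05°, the spotter puts the window and brow points together, and the board slope is unchanged. Everything is steady, so I'm handing it in.

```bash
python3 -c "
from h import *
print(robot.close_job())"
```

```text
the job is handed in; nothing more can be done
None
```

The job is handed in at about 17 s: the brow template lies flush on the skin, square to the board with the whole brow mid-window (about 2 mm by the reference points), still gripped at 35 N and pressed at about 15 N.

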